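# Turn the wheelchair wheel until its valve is at the top

## Robot

A 6-joint arm with a two-finger parallel gripper is mounted at the origin on the work surface. World frame = base frame: x ahead of the robot, y to its left, z up, the work surface at z = 0. Lengths are in mm, angles in rad, forces in N, time in s.
With the tool pointing down it reaches from about 350 to 800 mm from the base axis. Payload 7.3 kg.
Tool frame: the origin (TCP) lies at the very end of the fingers, on their centre line; the grasp point (between the pads) lies 19 mm behind it (arm.grip_depth is the distance from the TCP to the grasp point, in mm); z points along the fingers, y is the direction in which the jaws open and shut (so a half turn about z gives the same grasp; the last joint's range is limited). The gripper opens to 85 mm and grips with 20 to 120 N. Pads are 22 mm wide; open, the fingers measure 114 mm over their backs; the gripper's body (76 mm by 85 mm) begins 54 mm behind the grasp point. The pads swing forward as they close: fully open they stand 13 mm farther back than shut.
Start: joints at [-1.266, 0.342, 1.524, -0, 1.275, -0.146], TCP at [228.759, -472.561, 231.322] pointing down, gripper open.
Joint ranges: [-2.53, 2.53], [-0.77, 2.02], [0.04, 2.7], [-1, 4.14], [0.28, 2.66], [-3.11, 3.11]. Speed limits (rad/s): [2.57, 2.57, 3.14, 3.14, 3.14, 3.14].

## Interface

Orientations are given as a unit quaternion [x, y, z, w].
In Python, from cell import arm, cams gives the robot as it stands.
- The arm moves only by the shell command python3 -m crank 'ROWS'. ROWS is JSON, a list of rows, each a list of 7 numbers: the shift along the world's x, y, z scaled (see below), then the turn, a rotation vector about the world's x, y, z scaled (see below), then the closure, from 0 (fully open) to 1 (shut). A call has 1 to 12 rows; each row is the pose to reach, as a shift and turn from the pose commanded when the call began; what a row does not reach only later rows make up. The controller multiplies each number of a shift by 0.1 m and each number of a turn by pi/4 rad. A row lasts 1/12 s, in which the tool goes at most 41.7 mm and 7.16 degrees, less where a joint would pass 70% of its speed; a pose out of reach is approached as far as the arm can. A call with a number of a shift or a turn outside -1 to 1 is refused whole. A call with a gripper value outside its range is refused whole. The fingers move at their own pace and stop on an object; the grip force is fixed at half the most. Time passes only in rows, so rows that repeat a pose let the fingers close. It gives the time, the measured TCP pose, the force and the opening at its end, in the units of the state.
- arm.sense(): the state, without advancing time (a new reading comes with each control period).
- cams.camera(name): name is "scene" or "top"; returns (picture, depth): 420x560x3 uint8, red, green, blue; 420x560 float32, mm along the optical axis (not along the pixel's ray), 0 where there is no reading.
- cams.get_calibration(name): a dict with "fovy" (degrees; the focal length in pixels is half the picture's height over the tangent of half this angle, whatever the lens; pixels are square), "cx", "cy" (the principal point, pixels), "D" ([k1, k2, p1, p2, k3] as OpenCV has them; the pictures are not rectified), "extrinsics" (4x4, takes a point from camera to world coordinates). Camera axes: x right, y down, z forward; pixel columns grow to the right and rows downward; lengths in mm; the calibration is good to about 2 mm. A picture is of the moment at which its call begins. get_calibration takes no time and is no camera call.
- arm.close_job(): hands the job in, once; it reports no verdict.
Trained networks look in the newest picture that a camera, given by its name, has taken for a name from the list of things; names that differ only in an ending like _2 or _b are one class to them, and where a whole thing is asked for, a point or a joint stands for the part that bears it (a point fixed in the world has none). Each returns a list of dicts, best first, with "score" (0 to 1); they miss things now and then, are a little off and sometimes report something else, mostly with a low value. They report only what shows in the picture. A call takes as long as a camera call.
- cams.trace(camera, label): "region" (420x560 bool, what is visible of it) and "position" ([column, row] in pixels, amid what is visible of it).
- cams.landmark_of(camera, label): "position" ([column, row] in pixels: a listed point, or the origin of a listed thing).
The state is a dict: "time_s": time; "q": joint angles; "qd": joint speeds; "effort": joint torques, N m; "eef_pos": TCP position; "orientation": TCP orientation; "ft_force": force on the tool from outside, world axes, zero at the start; "ft_torque": the same for the moment, N m; "opening": finger opening in mm.
Only numpy, scipy, OpenCV 4.12 (cv2) and the standard library are available. Lean on these libraries where they do the work, as an engineer would, in place of code of your own. Each camera call takes 0.05 s, during which the arm holds its last target.

## Task

A wheelchair wheel sits tilted in the blue service stand. With the fingertips push its spokes round gently, spoke after spoke as needed and either way round, until the yellow-capped valve is at the very top of the wheel, in line with the stand's red pointer, ready for the pump, and leave it at rest there with the hand clear. Do not push on the tyre or the valve itself, do not shift or lift the stand, and leave everything else on the table where it is.

Things in the scene. Friction and masses are not known exactly. Their poses are not given: they have to be found in the camera images.
- stand: Heavy blue service stand (5 kg, loose on the table). Origin: underside, vertically below the wheel's centre. z up, y left, +x to the rear, away from the robot (yaw within 0.35 rad). Base plate 18 mm thick, x -140 to +180, y 260 mm wide. The wheel's plane is tilted 45 degrees: in stand axes the slope runs up along (0.707,0,0.707), the axle out of the face along (-0.707,0,0.707).
- wheel_centre (a point): Centre of the wheel, on its axle in the mid-plane of the spokes, 155 mm above the table. Belongs to the stand and has its axes. Hub 52 mm across, 40 mm deep, front cap 6 mm more. Behind the wheel, along its lowest-to-highest line, runs a blue spine 36 mm wide, its front 40 mm behind the mid-plane; a boss 28 mm across joins it to the hub.
- pointer (a point): Tip of the red pointer on the stand, 12 mm wide, just past the tyre at the top of the slope, 155 mm from the wheel's centre along the slope and 12 mm in front of the mid-plane. The valve is to line up with it.
- valve_tip (a point): Inner end of the valve, 78 mm from the wheel's centre in the mid-plane; it turns with the wheel, so the direction to it from wheel_centre gives the wheel's angle. The valve (brass stem, yellow cap 13 mm across) runs from the rim straight towards the hub, 110 to 78 mm from the centre, in the middle of one of the five openings.
- wheel (a joint): Wheel angle, rad: 0 or 2 pi with the valve at the top of the slope, growing as the valve goes from the top to the robot's left (anticlockwise seen from the robot). Starts between 1.9 and 4.4. No stops; steady friction of about 0.16 N m (2 to 3 N at mid-spoke): it stays where left and does not coast.
- tyre: Black tyre, 312 mm outside, 40 mm thick: it spans 116 to 156 mm from the centre. Origin at the wheel's centre. Inside it the grey rim, inner radius 110 mm, 28 mm deep. The openings between the spokes are clear from radius 26 to 110 mm (save for the valve in one) and go right through.
- valve: The valve with its yellow cap, carried by the wheel; origin at the wheel's centre (valve_tip marks its end).
- spoke1 (a point): Middle of a spoke, 68 mm from the wheel's centre in the mid-plane, 36 degrees from the valve (counted as the joint grows). Straight grey bar from hub to rim, 12 mm wide in the plane, 16 mm deep.
- spoke2 (a point): Middle of a spoke, 68 mm from the wheel's centre in the mid-plane, 108 degrees from the valve (counted as the joint grows). Straight grey bar from hub to rim, 12 mm wide in the plane, 16 mm deep.
- spoke3 (a point): Middle of a spoke, 68 mm from the wheel's centre in the mid-plane, 180 degrees from the valve (counted as the joint grows). Straight grey bar from hub to rim, 12 mm wide in the plane, 16 mm deep.
- spoke4 (a point): Middle of a spoke, 68 mm from the wheel's centre in the mid-plane, 252 degrees from the valve (counted as the joint grows). Straight grey bar from hub to rim, 12 mm wide in the plane, 16 mm deep.
- spoke5 (a point): Middle of a spoke, 68 mm from the wheel's centre in the mid-plane, 324 degrees from the valve (counted as the joint grows). Straight grey bar from hub to rim, 12 mm wide in the plane, 16 mm deep.
- wrench: Bystander: steel spanner, 180 mm long, lying flat; origin in the middle of its underside.
- screwdriver: Bystander: screwdriver, 190 mm long, lying flat; origin in the middle of its underside.
- spray_bottle: Bystander: white bottle with blue cap, 60 mm across, 170 mm tall, standing; origin in the middle of its underside.
- grease_jar: Bystander: grey jar with black lid, 60 mm across, 60 mm tall, standing; origin in the middle of its underside.
- nut_dish: Bystander: open steel bowl, 72 mm across, 28 mm tall, standing on the stand's base plate behind the wheel; origin in the middle of its underside.
- pressure_gauge: Bystander: round black tyre gauge with white dial, 56 mm across, 28 mm tall, brass stub 55 mm long on one side, lying flat; origin in the middle of its underside.

How it is judged:
By the outcome, as a careful person would: the job done as asked, in the order asked, and still so for the second after the job is handed in, with the robot touching nothing.
It also fails if it takes over 67 s, if anything falls off the work surface, if the arm or the gripper's body presses on something with over 40 N, if the wrist force passes 120 N, or if a joint passes its speed limit or range.

## Working session

There is one attempt and no reset: what is moved stays moved. The work goes in short steps, Python scripts to look and compute and a shell command to move; the robot and the scene stay as the last step left them, time stands still between calls to the robot, and variables do not carry over. Pictures are saved under pics/ and viewed, and the job is handed in when it is done.

```bash
ls; mkdir -p pics; cat > h.py <<'E'
import numpy as np, cv2
from cell import arm, cams
def cal(n):
    c=cams.get_calibration(n); f=210/np.tan(np.radians(c["fovy"])/2)
    return np.array([[f,0,c["cx"]],[0,f,c["cy"]],[0,0,1]]),np.array(c["D"],float),np.array(c["extrinsics"],float)
def ray(n,px):
    K,D,T=cal(n); u=cv2.undistortPoints(np.array([[px]],float),K,D)[0,0]
    return T[:3,3],T[:3,:3]@np.array([u[0],u[1],1.])
def unproj(n,px,depth):
    o,d=ray(n,px); return o+d*depth
def onz(n,px,z):
    o,d=ray(n,px); return o+d*(z-o[2])/d[2]
def proj(n,P):
    K,D,T=cal(n); Ti=np.linalg.inv(T)
    return cv2.projectPoints(np.atleast_2d(np.array(P,float)),cv2.Rodrigues(Ti[:3,:3])[0],Ti[:3,3],K,D)[0][:,0]
E
python3 - <<'E'
from h import *
for n in ["scene","top"]:
    im,d=cams.camera(n); cv2.imwrite(f"pics/{n}0.png",im[:,:,::-1]); np.save(f"pics/{n}0d.npy",d)
    K,D,T=cal(n); print(n,K[0,0],D,T.round(2).tolist())
    for l in ["stand","wheel_centre","pointer","valve_tip","spoke1"]:
        for r in cams.landmark_of(n,l)[:5]: print(l,r["score"],np.round(r["position"],1), d[int(r["position"][1]),int(r["position"][0])])
print(arm.sense())
E
```

```text
pics
scene 413.3968503492483 [-0.12025587  0.          0.          0.          0.        ] [[-0.37, 0.79, -0.49, 1125.64], [0.93, 0.31, -0.21, 219.84], [-0.01, -0.53, -0.85, 1160.44], [0.0, 0.0, 0.0, 1.0]]
stand 0.75 [267.4 233.3] 1307.162
stand 0.18 [287.2 209.2] 1349.8467
wheel_centre 0.85 [263.5 206.3] 1162.9794
wheel_centre 0.28 [378.4 317. ] 1146.7656
wheel_centre 0.25 [251.6 216.1] 1010.0238
pointer 0.65 [252.1 215.6] 1022.40204
valve_tip 0.86 [265.1 202.2] 1167.5734
valve_tip 0.36 [268.7 205. ] 1168.1732
spoke1 0.97 [265.1 207.8] 1159.145
spoke1 0.93 [253.2 196.3] 1255.1937
spoke1 0.85 [279.9 203.3] 1231.1636
spoke1 0.69 [240.5 205.6] 1070.6624
spoke1 0.66 [287.6 210.9] 1176.511
top 408.6734444135533 [-0.05443408  0.          0.          0.          0.        ] [[0.01, -0.99, 0.16, 382.15], [-1.0, -0.01, 0.0, -16.0], [0.0, -0.16, -0.99, 1121.86], [0.0, 0.0, 0.0, 1.0]]
stand 0.92 [289.9 217.3] 970.2366
wheel_centre 0.97 [296.6 206.8] 949.34125
pointer 0.75 [294.6 155.1] 879.49756
valve_tip 0.71 [298.4 229.6] 1069.1768
spoke1 0.91 [314.7 225. ] 1000.6555
spoke1 0.87 [290.1 185.1] 933.8692
spoke1 0.78 [319.2 195.9] 960.9499
spoke1 0.63 [280.4 231.2] 1005.4194
spoke1 0.57 [266.9 206.3] 965.52893
{'time_s': 0.6, 'q': array([-1.26600874e+00,  3.41972887e-01,  1.52413734e+00,  1.53183493e-05,
        1.27541254e+00, -1.46030761e-01]), 'qd': array([-0.00132921,  0.0001377 , -0.00064248, -0.00070298, -0.00024334,
       -0.00028343]), 'effort': array([-8.65459115e-04, -4.33367515e+01, -2.46191919e+01, -1.34269753e-04,
        2.95367545e-04, -1.12476522e-05]), 'eef_pos': array([ 228.75269124, -472.54086209,  231.32253412]), 'orientation': array([9.74703234e-01, 2.23503029e-01, 1.00752103e-05, 3.42511537e-05]), 'ft_force': array([ 0.06955444, -0.68381353,  0.22354438]), 'ft_torque': array([-0.02085824,  0.00598709, -0.05659581]), 'opening': 85.61428878576106}
```

View pics/scene0.png

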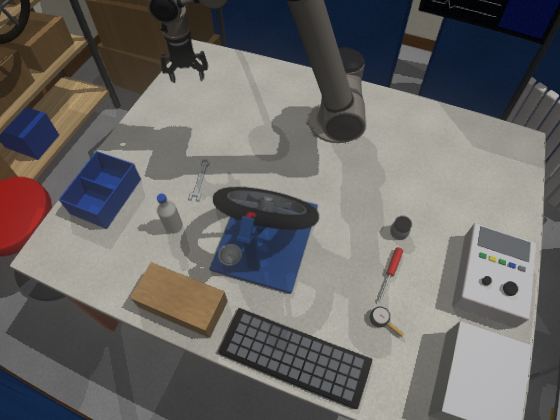

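View pics/top0.png

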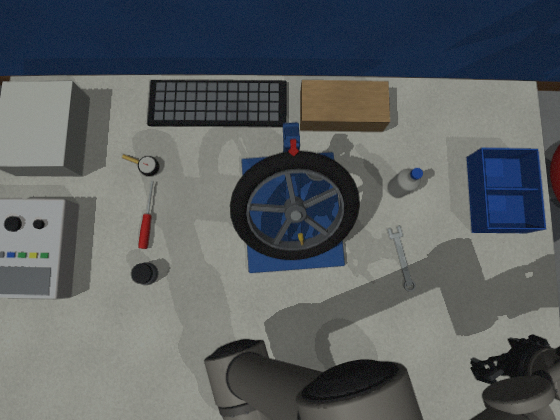

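```bash
python3 - <<'E'
import cv2
im=cv2.imread("pics/top0.png"); cv2.imwrite("pics/top0z.png",cv2.resize(im[120:300,200:400],None,fx=3.3,fy=3.3,interpolation=cv2.INTER_CUBIC)[:600])
E
```

```text
(no output)
```

View pics/top0z.png

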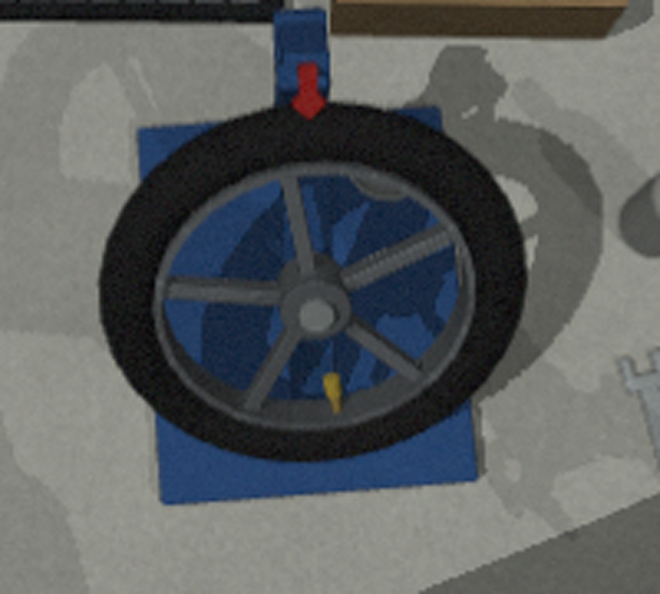

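```bash
cat >> h.py <<'E'
from scipy.optimize import least_squares
from itertools import permutations
A=np.deg2rad([36,108,180,252,324])
def frame(yaw):
    c,s=np.cos(yaw),np.sin(yaw); R=np.array([[c,-s,0],[s,c,0],[0,0,1]]); k=2**-.5
    return R@[k,0,k], R@[0,1,0], R@[-k,0,k]   # slope-up, left, axle
def pt(p,r,a,n=0):
    u,l,ax=frame(p[2]); return np.array([p[0],p[1],155])+r*(np.cos(a)*u+np.sin(a)*l)+n*ax
def obs(n="top"):
    o={}
    for l in ["wheel_centre","pointer","valve_tip"]:
        r=cams.landmark_of(n,l); o[l]=(np.array(r[0]["position"]),r[0]["score"]) if r else None
    o["sp"]=[np.array(r["position"]) for r in cams.landmark_of(n,"spoke1") if r["score"]>.4]
    return o
E
python3 - <<'E'
from h import *
im,d=cams.camera("top"); o=obs(); print(o)
ob={k:o[k][0] for k in ["wheel_centre","pointer","valve_tip"]}
def res(p,full=False):
    r=[proj("top",pt(p,0,0))[0]-ob["wheel_centre"],proj("top",pt(p,155,0,12))[0]-ob["pointer"],proj("top",pt(p,78,p[3]))[0]-ob["valve_tip"]]
    S=np.array([proj("top",pt(p,68,p[3]+a))[0] for a in A])
    for s in o["sp"]:
        e=S-s; r.append(e[np.argmin((e**2).sum(1))])
    return np.array(r) if full else np.ravel(r)
x0=onz("top",ob["wheel_centre"],155)
f=least_squares(res,[x0[0],x0[1],-.0,3.3],loss="soft_l1")
print(x0,f.x,f.cost); print(res(f.x,True).round(1))
print(onz("top",ob["pointer"],155+167*0+ (155+12)*.7071))
p=f.x
v=cv2.resize(im[120:300,200:400,::-1],None,fx=3.3,fy=3.3,interpolation=cv2.INTER_CUBIC)
def dr(P,c):
    for q in proj("top",P): cv2.circle(v,tuple(int(t) for t in ((q-[200,120]+.5)*3.3)),2,c,-1)
t=np.linspace(0,6.28,60)
dr([pt(p,110,a,14) for a in t],(0,255,0)); dr([pt(p,136,a,20) for a in t],(255,255,0)); dr([pt(p,68,p[3]+a) for a in A],(0,0,255)); dr([pt(p,78,p[3]),pt(p,155,0,12),pt(p,0,0)],(255,0,255))
cv2.imwrite("pics/fit0.png",v)
# depth check: rim/tyre plane
r=cams.trace("top","tyre")[0]; m=r["region"]; ys,xs=np.nonzero(m&(d>0)); 
P=np.array([unproj("top",(a,b),d[b,a]) for a,b in list(zip(xs,ys))[::5]])
print(P.mean(0),np.percentile(P,[2,98],axis=0)); U=np.linalg.svd(P-np.median(P,0),full_matrices=False)[2]; print("normal",U[2], "axle",frame(p[2])[2])
E
```

```text
{'wheel_centre': (array([298.9, 206.9]), 0.78), 'pointer': (array([292.3, 154. ]), 0.69), 'valve_tip': (array([298.5, 231.1]), 0.74), 'sp': [array([314.4, 221.7]), array([288.9, 185.5]), array([280.4, 226.9])]}
[551.43715765 -69.52644609 155.        ] [ 5.50529828e+02 -5.79679511e+01  9.39003132e-02  3.26873454e+00] 8.465713961352673
[[-4.8  0.3]
 [-0.  -2.1]
 [ 0.5  0.9]
 [-0.9  0.3]
 [ 0.5 -1.8]
 [ 1.4  1. ]]
[646.43358344 -48.6115585  273.0857    ]
[ 628.55844041 -344.34623744  101.8789298 ] [[ 607.86046837 -376.28881392    7.77760737]
 [ 660.3141703  -324.19840836  170.89562757]]
normal [-0.7222754  -0.69157554 -0.00644396] axle [-0.7039917  -0.06630002  0.70710678]
```

View pics/fit0.png

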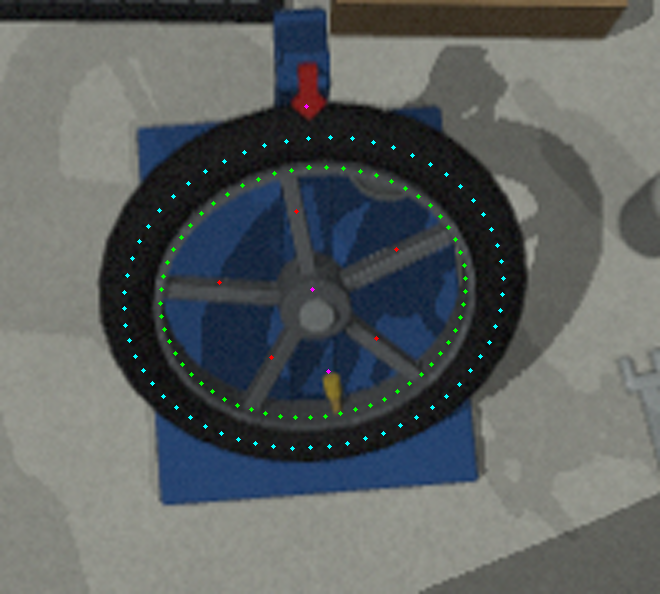

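```bash
python3 - <<'E'
from h import *
P={}
for n in ["top","scene"]:
    im=cv2.imread(f"pics/{n}0.png"); d=np.load(f"pics/{n}0d.npy")
    ys,xs=np.nonzero((im.max(2)<60)&(d>0))
    K,D,T=cal(n); u=cv2.undistortPoints(np.stack([xs,ys],1).astype(float)[:,None],K,D)[:,0]
    Q=(np.c_[u,np.ones(len(u))]*d[ys,xs][:,None])@T[:3,:3].T+T[:3,3]
    P[n]=Q[(np.linalg.norm(Q-[550,-60,155],axis=1)<185)&(Q[:,2]>35)]
def dist(p,Q,dz=0):
    u,l,ax=frame(p[2]); v=Q-[p[0],p[1],155+dz]; h=v@ax; r=np.hypot(v@u,v@l)
    return np.hypot(r-136,h)-20
for ns in (["top"],["scene"],["top","scene"]):
    Q=np.vstack([P[n] for n in ns]); p=np.array([550,-60,.09])
    for tol in (30,15,8,5):
        q=Q[abs(dist(p,Q))<tol]; f=least_squares(dist,p,args=(q,),loss="soft_l1"); p=f.x
    g=least_squares(lambda w:dist(w[:3],q,w[3]),[*p,0],loss="soft_l1")
    print(ns,len(Q),len(q),p,np.abs(f.fun).mean(), "free z",g.x)
E
```

```text
['top'] 5756 4913 [ 5.46158344e+02 -5.93458425e+01  8.57548511e-02] 1.0848169868126527 free z [ 5.45925208e+02 -5.93571739e+01  8.57966553e-02 -3.42384567e-01]
['scene'] 2080 1755 [ 5.45600490e+02 -6.01300141e+01  7.38835799e-02] 1.7147709831574909 free z [ 5.44778508e+02 -5.89171381e+01  8.12823968e-02 -2.38606939e+00]
['top', 'scene'] 7836 6670 [ 5.46106752e+02 -5.95111572e+01  8.45464862e-02] 1.2709429991574699 free z [ 5.45494772e+02 -5.94006556e+01  8.47707683e-02 -9.64904114e-01]
```

```bash
cat >> h.py <<'E'
from scipy.spatial.transform import Rotation as Ro
W=np.array([546.1,-59.5,.085])
def tgt():
    u,l,ax=frame(W[2]); z=-ax; y=-l; return np.stack([np.cross(y,z),y,z],1)
def stat():
    s=arm.sense(); u,l,ax=frame(W[2]); v=s["eef_pos"]-np.array([W[0],W[1],155])
    print("t %.2f"%s["time_s"],"tcp",s["eef_pos"].round(1),"q",s["q"].round(2),"F",s["ft_force"].round(1),"T",s["ft_torque"].round(2),"op %.1f"%s["opening"])
    print("wheel frame: r %.1f ang %.1f n %.1f"%(np.hypot(v@u,v@l),np.degrees(np.arctan2(v@l,v@u))%360,v@ax), "turn left",((Ro.from_matrix(tgt())*Ro.from_quat(s["orientation"]).inv()).as_rotvec()/(np.pi/4)).round(3))
    return s
E
python3 - <<'E'
from h import *
s=stat()
for a,n in ((259.5,120),(259.5,-12),(0,-12),(82,-12)): print(a,n,pt(W,68,np.radians(a),n).round(1))
for n in ["top"]:
  im,d=cams.camera(n)
  for l in ["spray_bottle","wrench"]:
    for r in cams.landmark_of(n,l)[:1]: print(l,r["score"],onz(n,r["position"],0))
E
```

```text
t 0.90 tcp [ 228.8 -472.6  231.4] q [-1.27  0.34  1.52  0.    1.28 -0.15] F [0.1 0.9 0.1] T [ 0.01  0.03 -0.03] op 85.2
wheel frame: r 431.0 ang 243.2 n 302.4 turn left [ 0.266 -0.969 -0.441]
259.5 120 [ 458.5 -134.1  231.1]
259.5 -12 [ 551.5 -126.1  137.8]
0 -12 [602.5 -54.7 194.6]
82 -12 [555.5   8.9 153.2]
spray_bottle 0.68 [ 631.03943254 -344.58529878    0.        ]
wrench 0.65 [ 428.84377347 -370.21797099    0.        ]
```

```bash
python3 -m crank '[[0.1,0.2,0.2,0,0,0,1],[0.2,0.4,0.4,0.05,-0.13,-0.05,1],[0.3,0.6,0.6,0.08,-0.26,-0.1,1],[0.4,0.8,0.7,0.11,-0.39,-0.17,1],[0.5,0.9,0.7,0.15,-0.52,-0.23,1],[0.6,0.95,0.7,0.18,-0.65,-0.29,1],[0.7,1,0.7,0.22,-0.78,-0.35,1],[0.8,1,0.7,0.25,-0.9,-0.41,1],[0.8,1,0.7,0.266,-0.969,-0.441,1],[0.8,1,0.7,0.266,-0.969,-0.441,1]]'; python3 -c "
from h import *
stat()"
```

```text
time_s: 1.88
eef_pos: [307.9, -371.9, 300.1]
orientation: [0.923, 0.037, 0.383, -0.017]
ft_force: [-0.7, -0.7, 0.5]
opening: 0.1
t 1.88 tcp [ 307.9 -371.9  300.1] q [-1.54  0.14  1.87  0.82  1.31 -0.35] F [-0.7 -0.7  0.5] T [-0.06  0.34  0.04] op 0.1
wheel frame: r 303.0 ang 253.9 n 289.2 turn left [-0.005  0.001  0.003]
```

```bash
python3 -m crank '[[0.15,0.25,0,0,0,0,1],[0.3,0.5,0,0,0,0,1],[0.45,0.75,0,0,0,0,1],[0.6,1,0,0,0,0,1],[0.6,1,0,0,0,0,1]]'; python3 -m crank '[[0.15,0.3,0,0,0,0,1],[0.3,0.6,-0.1,0,0,0,1],[0.45,0.9,-0.2,0,0,0,1],[0.6,1,-0.3,0,0,0,1],[0.6,1,-0.3,0,0,0,1]]'; python3 -c "
from h import *
stat()
im,d=cams.camera('top'); cv2.imwrite('pics/t1.png',im[:,:,::-1])
im,d=cams.camera('scene'); cv2.imwrite('pics/s1.png',im[:,:,::-1])
"
```

```text
time_s: 2.3
eef_pos: [370.0, -268.3, 301.7]
orientation: [0.923, 0.042, 0.382, -0.017]
ft_force: [-0.0, 0.1, 0.5]
opening: 0.1
time_s: 2.72
eef_pos: [429.6, -169.5, 270.5]
orientation: [0.923, 0.042, 0.381, -0.017]
ft_force: [-0.1, 0.7, -0.6]
opening: 0.0
t 2.72 tcp [ 429.6 -169.5  270.5] q [-1.01 -0.06  2.17  0.96  0.88 -0.12] F [-0.1  0.7 -0.6] T [-0.05  0.35 -0.03] op 0.0
wheel frame: r 100.0 ang 266.0 n 170.3 turn left [ 0.    -0.002 -0.007]
```

View pics/t1.png

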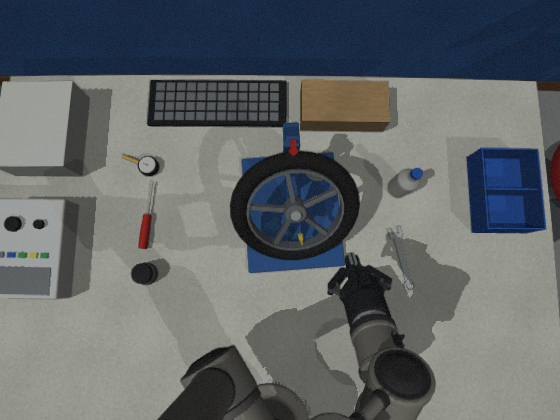

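View pics/s1.png

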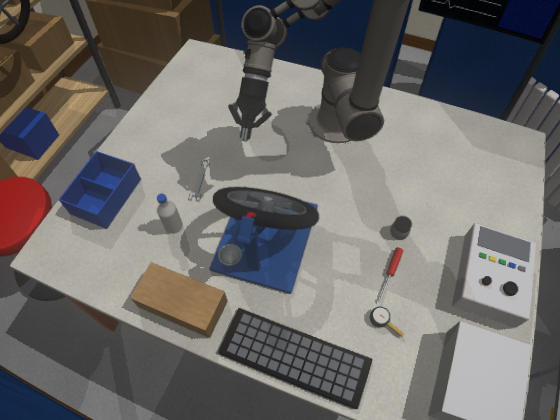

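```bash
python3 -c "
from h import *
s=arm.sense()['eef_pos']
for n in (60,30,0,-14): print(n,(pt(W,68,np.radians(261),n)-s).round(1))"
```

```text
60 [ 72.8  41.5 -81.9]
30 [  93.9   43.3 -103.2]
0 [ 115.    45.1 -124.4]
-14 [ 124.9   46.  -134.3]
```

```bash
python3 -m crank '[[0.13,0.1,-0.1,0,0,0,1],[0.28,0.2,-0.3,0,0,0,1],[0.44,0.3,-0.5,0,0,0,1],[0.6,0.38,-0.69,0,0,0,1],[0.73,0.415,-0.82,0,0,0.005,1],[0.73,0.415,-0.82,0,0,0.005,1]]';  python3 -c "
from h import *
s=stat()['eef_pos']
for n in (60,30,0,-14): print(n,(pt(W,68,np.radians(261),n)-s).round(1))
im,d=cams.camera('top'); cv2.imwrite('pics/t2.png',cv2.resize(im[120:300,200:400,::-1],None,fx=3.3,fy=3.3,interpolation=cv2.INTER_CUBIC))"
```

```text
time_s: 3.32
eef_pos: [502.8, -131.4, 187.7]
orientation: [0.923, 0.041, 0.381, -0.018]
ft_force: [-0.2, 0.2, -0.1]
opening: -0.1
t 3.32 tcp [ 502.8 -131.4  187.7] q [-0.73  0.18  2.22  1.33  0.56 -0.37] F [-0.2  0.2 -0.1] T [-0.05  0.36  0.02] op -0.1
wheel frame: r 69.0 ang 260.3 n 58.0 turn left [-0.001 -0.003 -0.006]
60 [-0.8  0.8  2.2]
30 [ 20.4   2.6 -19.1]
0 [ 41.5   4.4 -40.3]
-14 [ 51.4   5.2 -50.2]
```

View pics/t2.png

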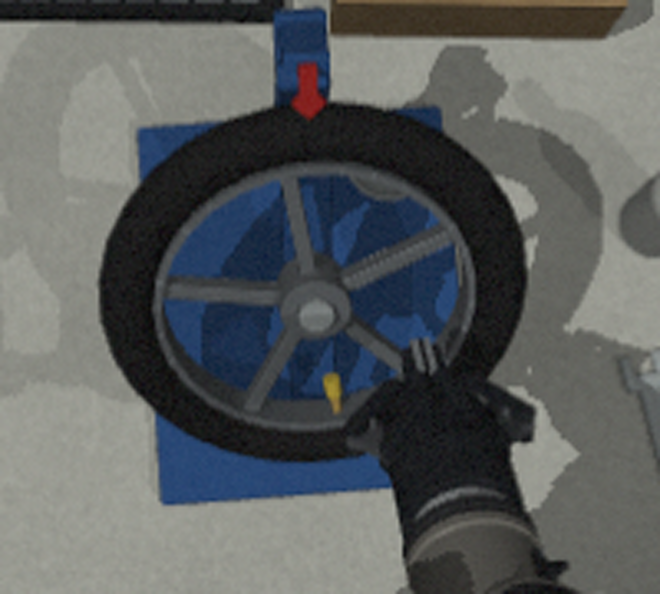

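```bash
python3 -m crank '[[0.1,0.01,-0.1,0,0,0,1],[0.2,0.02,-0.2,0,0,0,1],[0.3,0.03,-0.29,0,0,0,1],[0.4,0.04,-0.39,0,0,0,1],[0.5,0.05,-0.49,0,0,0,1],[0.5,0.05,-0.49,0,0,0,1]]';  python3 -c "
from h import *
s=stat()['eef_pos']
for a in range(261,445,12): print(a,((pt(W,68,np.radians(a),-14)-s)/100).round(3))
im,d=cams.camera('top'); cv2.imwrite('pics/t3.png',cv2.resize(im[120:300,200:400,::-1],None,fx=3.3,fy=3.3,interpolation=cv2.INTER_CUBIC))"
```

```text
time_s: 3.87
eef_pos: [552.8, -127.6, 140.7]
orientation: [0.923, 0.041, 0.383, -0.017]
ft_force: [0.1, 0.1, 0.1]
opening: -0.2
t 3.87 tcp [ 552.8 -127.6  140.7] q [-0.63  0.35  2.18  1.63  0.48 -0.62] F [0.1 0.1 0.1] T [-0.02  0.37 -0.03] op -0.2
wheel frame: r 69.1 ang 262.1 n -10.7 turn left [ 0.001  0.002 -0.004]
261 [ 0.014  0.014 -0.031]
273 [0.114 0.015 0.069]
285 [0.212 0.046 0.168]
297 [0.301 0.105 0.262]
309 [0.378 0.189 0.346]
321 [0.44  0.295 0.418]
333 [0.485 0.419 0.472]
345 [0.509 0.554 0.508]
357 [0.513 0.695 0.524]
369 [0.496 0.836 0.519]
381 [0.458 0.971 0.493]
393 [0.402 1.093 0.447]
405 [0.33  1.198 0.384]
417 [0.244 1.28  0.306]
429 [0.15  1.337 0.216]
441 [0.05  1.365 0.119]
```

View pics/t3.png

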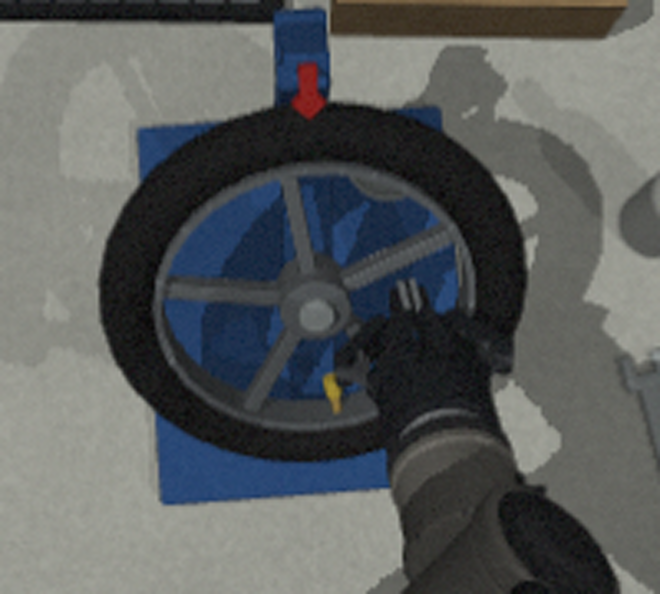

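```bash
python3 -m crank '[[0.06,0.01,0.02,0,0,0,1],[0.11,0.015,0.07,0,0,0,1],[0.16,0.03,0.12,0,0,0,1],[0.21,0.046,0.17,0,0,0,1],[0.26,0.075,0.215,0,0,0,1],[0.30,0.105,0.26,0,0,0,1],[0.34,0.145,0.305,0,0,0,1],[0.38,0.19,0.345,0,0,0,1],[0.41,0.24,0.38,0,0,0,1],[0.44,0.295,0.42,0,0,0,1],[0.465,0.355,0.445,0,0,0,1],[0.485,0.42,0.47,0,0,0,1]]';  python3 -c "
from h import *
s=stat()['eef_pos']
for a in range(333,445,12): print(a,((pt(W,68,np.radians(a),-14)-s)/100).round(3))
im,d=cams.camera('top'); cv2.imwrite('pics/t4.png',cv2.resize(im[120:300,200:400,::-1],None,fx=3.3,fy=3.3,interpolation=cv2.INTER_CUBIC))"
```

```text
time_s: 4.92
eef_pos: [599.5, -85.8, 188.7]
orientation: [0.923, 0.04, 0.382, -0.015]
ft_force: [-2.3, -2.9, -1.9]
opening: -0.0
t 4.92 tcp [599.5 -85.8 188.7] q [-0.47  0.29  2.05  1.34  0.39 -0.16] F [-2.3 -2.9 -1.9] T [-0.32  0.72 -0.32] op -0.0
wheel frame: r 67.3 ang 332.8 n -12.3 turn left [ 0.003  0.    -0.002]
333 [ 0.017  0.001 -0.007]
345 [0.042 0.136 0.029]
357 [0.046 0.277 0.044]
369 [0.028 0.418 0.039]
381 [-0.009  0.553  0.013]
393 [-0.065  0.675 -0.033]
405 [-0.138  0.78  -0.096]
417 [-0.223  0.862 -0.174]
429 [-0.318  0.919 -0.264]
441 [-0.418  0.947 -0.361]
```

View pics/t4.png

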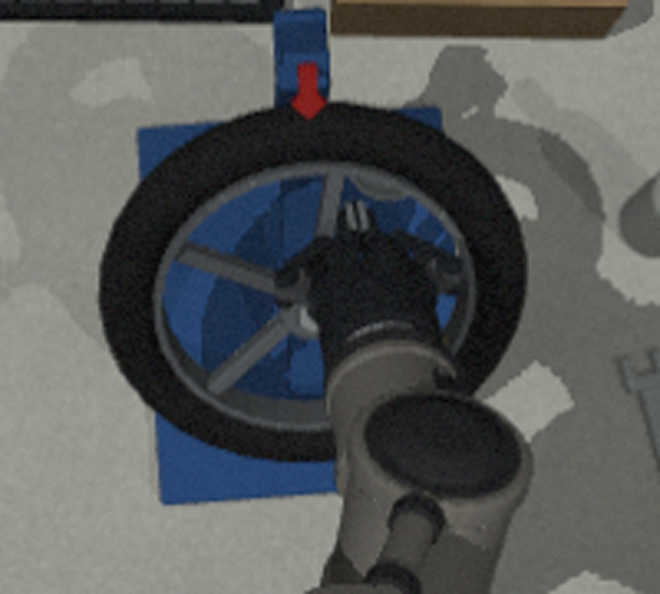

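```bash
python3 -m crank '[[0.02,0.065,0.012,0,0,0,1],[0.04,0.135,0.025,0,0,0,1],[0.045,0.205,0.04,0,0,0,1],[0.046,0.275,0.044,0,0,0,1]]';  python3 -c "
from h import *
s=stat()['eef_pos']
for a in range(357,445,12): print(a,((pt(W,68,np.radians(a),-14)-s)/100).round(3))"
```

```text
time_s: 5.3
eef_pos: [604.8, -57.4, 192.6]
orientation: [0.923, 0.041, 0.383, -0.016]
ft_force: [-1.5, -4.9, -0.7]
opening: 0.1
t 5.30 tcp [604.8 -57.4 192.6] q [-0.39  0.28  2.05  1.33  0.34 -0.1 ] F [-1.5 -4.9 -0.7] T [-0.55  0.57 -0.39] op 0.1
wheel frame: r 68.1 ang 357.5 n -14.9 turn left [ 0.002  0.001 -0.003]
357 [-0.007 -0.007  0.006]
369 [-0.024  0.134  0.   ]
381 [-0.062  0.269 -0.026]
393 [-0.118  0.391 -0.071]
405 [-0.191  0.496 -0.135]
417 [-0.276  0.578 -0.213]
429 [-0.371  0.635 -0.302]
441 [-0.471  0.663 -0.399]
```

```bash
python3 -m crank '[[-0.01,0.03,0.005,0,0.08,0,1],[-0.012,0.065,0.004,-0.01,0.15,0,1],[-0.018,0.1,0.002,-0.015,0.2,0,1],[-0.024,0.134,0,-0.02,0.25,0,1],[-0.04,0.2,-0.012,-0.02,0.25,0,1]]';  python3 -c "
from h import *
s=stat()['eef_pos']
for a in range(369,445,6): print(a,((pt(W,68,np.radians(a),-14)-s)/100).round(3))"
```

```text
time_s: 5.72
eef_pos: [601.8, -37.9, 191.8]
orientation: [0.956, 0.042, 0.29, -0.012]
ft_force: [0.9, -2.6, -0.3]
opening: -0.1
t 5.72 tcp [601.8 -37.9 191.8] q [-0.3   0.28  1.9   0.5   0.45  0.79] F [ 0.9 -2.6 -0.3] T [-0.37  0.19 -0.24] op -0.1
wheel frame: r 68.6 ang 14.2 n -14.5 turn left [ 0.023 -0.25  -0.002]
369 [ 0.006 -0.061  0.008]
375 [-0.01   0.007 -0.003]
381 [-0.031  0.073 -0.018]
387 [-0.057  0.137 -0.039]
393 [-0.088  0.196 -0.064]
399 [-0.122  0.251 -0.094]
405 [-0.16   0.301 -0.127]
411 [-0.201  0.345 -0.165]
417 [-0.245  0.383 -0.205]
423 [-0.292  0.415 -0.249]
429 [-0.34   0.44  -0.295]
435 [-0.39   0.458 -0.343]
441 [-0.44   0.468 -0.392]
```

```bash
python3 -m crank '[[-0.02,0.04,-0.01,0,0,0,1],[-0.03,0.09,-0.02,0,0,0,1],[-0.057,0.14,-0.04,0,0,0,1],[-0.09,0.2,-0.065,0,0,0,1]]';  python3 -c "
from h import *
s=stat()['eef_pos']
for a in range(393,445,6): print(a,((pt(W,68,np.radians(a),-14)-s)/100).round(3))
im,d=cams.camera('top'); cv2.imwrite('pics/t5.png',cv2.resize(im[120:300,200:400,::-1],None,fx=3.3,fy=3.3,interpolation=cv2.INTER_CUBIC))"
```

```text
time_s: 6.05
eef_pos: [591.5, -16.4, 183.9]
orientation: [0.956, 0.042, 0.29, -0.014]
ft_force: [1.6, -3.6, -0.1]
opening: -0.1
t 6.05 tcp [591.5 -16.4 183.9] q [-0.26  0.27  1.94  0.5   0.41  0.81] F [ 1.6 -3.6 -0.1] T [-0.5   0.05 -0.24] op -0.1
wheel frame: r 67.5 ang 35.4 n -14.2 turn left [ 0.019 -0.249 -0.005]
393 [ 0.015 -0.02   0.015]
399 [-0.02   0.035 -0.014]
405 [-0.058  0.085 -0.048]
411 [-0.099  0.129 -0.085]
417 [-0.143  0.168 -0.126]
423 [-0.19   0.199 -0.17 ]
429 [-0.238  0.224 -0.216]
435 [-0.288  0.242 -0.263]
441 [-0.338  0.253 -0.313]
```

View pics/t5.png

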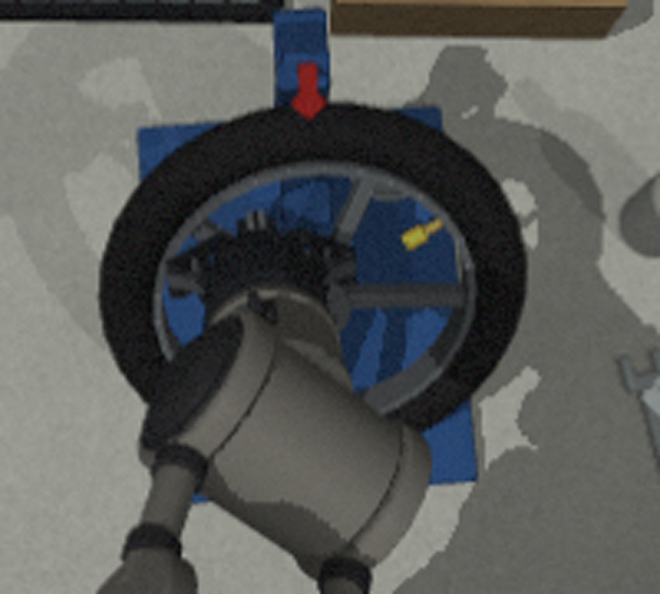

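```bash
python3 -m crank '[[-0.02,0.035,-0.014,0,0.03,0,1],[-0.06,0.085,-0.048,0,0.06,0,1],[-0.1,0.13,-0.085,-0.01,0.09,0,1],[-0.143,0.168,-0.126,-0.01,0.12,0,1],[-0.19,0.2,-0.17,-0.01,0.12,0,1]]';  python3 -c "
from h import *
s=stat()['eef_pos']
for a in range(423,455,4): print(a,((pt(W,68,np.radians(a),-14)-s)/100).round(3))
im,d=cams.camera('top'); cv2.imwrite('pics/t6.png',cv2.resize(im[120:300,200:400,::-1],None,fx=3.3,fy=3.3,interpolation=cv2.INTER_CUBIC))"
```

```text
time_s: 6.52
eef_pos: [573.7, 3.7, 167.6]
orientation: [0.969, 0.043, 0.245, -0.012]
ft_force: [3.7, -4.9, 3.0]
opening: -0.0
t 6.52 tcp [573.7   3.7 167.6] q [-0.2   0.29  1.93  0.31  0.47  1.03] F [ 3.7 -4.9  3. ] T [-0.63 -0.45 -0.3 ] op -0.0
wheel frame: r 68.6 ang 62.1 n -14.3 turn left [ 0.03  -0.368 -0.006]
423 [-0.011 -0.001 -0.007]
427 [-0.043  0.017 -0.037]
431 [-0.076  0.031 -0.068]
435 [-0.109  0.042 -0.1  ]
439 [-0.142  0.05  -0.133]
443 [-0.176  0.054 -0.166]
447 [-0.21   0.056 -0.2  ]
451 [-0.243  0.054 -0.233]
```

View pics/t6.png

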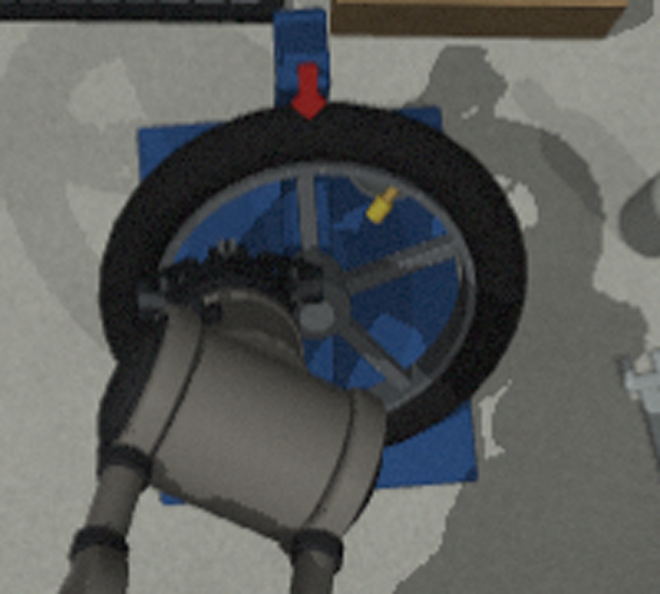

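```bash
cat >> h.py <<'E'
def theta(im,n="top",W=W):
    hsv=cv2.cvtColor(im,cv2.COLOR_RGB2HSV); m=((hsv[...,0]>20)&(hsv[...,0]<36)&(hsv[...,1]>130)&(hsv[...,2]>70)).astype(np.uint8)
    c=proj(n,[W[0],W[1],155])[0]; yy,xx=np.mgrid[:420,:560]; m[np.hypot(xx-c[0],yy-c[1])>58]=0
    k,lab,st,ce=cv2.connectedComponentsWithStats(m); 
    if k<2: return None
    i=1+np.argmax(st[1:,4]); q=ce[i]
    f=min((least_squares(lambda w:proj(n,pt(W,w[1],w[0],4))[0]-q,[t0,90]) for t0 in (0,2,4)),key=lambda f:f.cost)
    return np.degrees(f.x[0]),f.x[1],st[i,4],q,f.cost
E
python3 -m crank '[[-0.05,0.02,-0.045,0,0.02,0,1],[-0.09,0.036,-0.08,0,0.04,0,1],[-0.13,0.048,-0.12,0,0.05,0,1],[-0.16,0.052,-0.15,0,0.05,0,1]]';  python3 -c "
from h import *
s=stat()['eef_pos']
im,d=cams.camera('top'); print(theta(im)); b=cv2.imread('pics/t6.png'); 
for a in range(435,465,4): print(a,((pt(W,68,np.radians(a),-14)-s)/100).round(3))
cv2.imwrite('pics/t7.png',cv2.resize(im[120:300,200:400,::-1],None,fx=3.3,fy=3.3,interpolation=cv2.INTER_CUBIC))"
```

```text
time_s: 6.9
eef_pos: [556.7, 8.8, 151.8]
orientation: [0.973, 0.043, 0.225, -0.013]
ft_force: [2.7, -1.6, 1.3]
opening: 0.1
t 6.90 tcp [556.7   8.8 151.8] q [-0.2   0.29  1.95  0.28  0.47  1.06] F [ 2.7 -1.6  1.3] T [-0.27 -0.3  -0.1 ] op 0.1
wheel frame: r 67.8 ang 82.1 n -13.8 turn left [ 0.029 -0.421 -0.006]
(np.float64(-13.522197115941651), np.float64(88.17850963934366), np.int32(44), array([302.95454545, 178.70454545]), np.float64(4.0389678347315804e-28))
435 [ 0.061 -0.009  0.057]
439 [ 0.027 -0.001  0.024]
443 [-0.006  0.003 -0.009]
447 [-0.04   0.005 -0.042]
451 [-0.074  0.003 -0.076]
455 [-0.107 -0.003 -0.109]
459 [-0.14  -0.011 -0.143]
463 [-0.172 -0.023 -0.175]
```

View pics/t7.png

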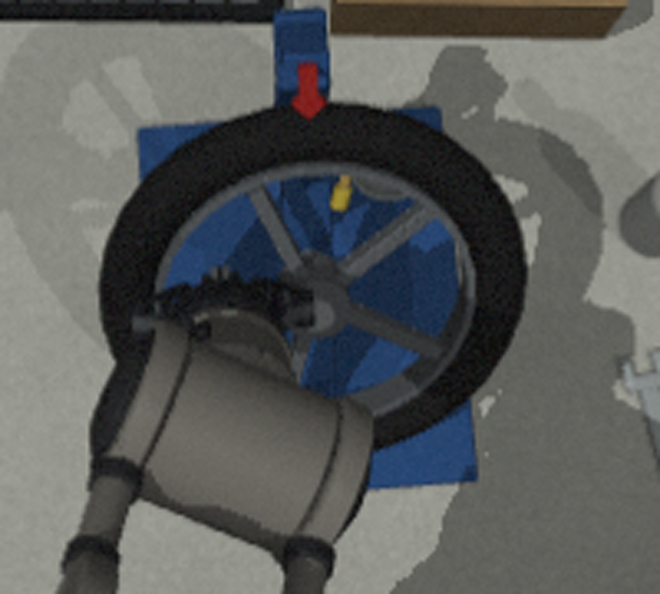

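```bash

python3 -m crank '[[-0.03,0.005,-0.03,0,0,0,1],[-0.06,0.004,-0.06,0,0.02,0,1],[-0.08,0.003,-0.08,0,0.02,0,1]]';  python3 -c "
from h import *
s=stat()['eef_pos']
im,d=cams.camera('top'); print(theta(im)); 
for a in range(447,465,2): print(a,((pt(W,68,np.radians(a),-14)-s)/100).round(3))
cv2.imwrite('pics/t8.png',cv2.resize(im[120:300,200:400,::-1],None,fx=3.3,fy=3.3,interpolation=cv2.INTER_CUBIC))"
```

```text
time_s: 7.2
eef_pos: [548.6, 8.9, 143.8]
orientation: [0.975, 0.042, 0.217, -0.013]
ft_force: [2.8, -1.4, 2.2]
opening: 0.1
t 7.20 tcp [548.6   8.9 143.8] q [-0.2   0.3   1.97  0.28  0.47  1.06] F [ 2.8 -1.4  2.2] T [-0.18 -0.38 -0.02] op 0.1
wheel frame: r 68.0 ang 91.7 n -13.8 turn left [ 0.029 -0.442 -0.006]
(np.float64(2516.721097294406), np.float64(88.43440607331081), np.int32(39), array([296.1025641 , 178.23076923]), np.float64(6.462348535570529e-27))
447 [0.041 0.003 0.038]
449 [0.024 0.002 0.021]
451 [0.007 0.001 0.005]
453 [-0.009 -0.002 -0.012]
455 [-0.026 -0.005 -0.029]
457 [-0.042 -0.008 -0.046]
459 [-0.059 -0.013 -0.062]
461 [-0.075 -0.019 -0.079]
463 [-0.091 -0.025 -0.095]
```

```bash
cat > chk.py <<'E'
from h import *
import sys
im,d=cams.camera('top'); t=theta(im); print("theta",(t[0]+180)%360-180,t[1:4])
hsv=cv2.cvtColor(im,cv2.COLOR_RGB2HSV); m=(((hsv[...,0]<8)|(hsv[...,0]>172))&(hsv[...,1]>140)&(hsv[...,2]>60)); m[:125]=0;m[170:]=0;m[:,:270]=0;m[:,320:]=0
ys,xs=np.nonzero(m)
for y in sorted(set(ys)): print(y,xs[ys==y].min(),xs[ys==y].max(),end="; ")
print("\npred tip",proj("top",[pt(W,155,0,12),pt(W,175,0,12),pt(W,88,0,4)]).round(1).tolist())
v=cv2.resize(im[130:230,240:350,::-1],None,fx=6,fy=6,interpolation=cv2.INTER_CUBIC)
th=np.radians(t[0])
for P,c in (([pt(W,r,0,12) for r in (155,175)],(0,255,0)),([pt(W,r,th+a,8) for a in A for r in (50,68,90)],(255,0,255)),([pt(W,r,th,4) for r in (78,108)],(255,255,0))):
    for q in proj("top",P): cv2.circle(v,tuple(int(z) for z in ((q-[240,130]+.5)*6)),3,c,-1)
cv2.imwrite(sys.argv[1],v)
E
python3 chk.py pics/c1.png
```

```text
theta -2.980751496626908 (np.float64(88.60603480539598), np.int32(41), array([295.90243902, 178.17073171]))
139 292 295; 140 290 295; 141 290 295; 142 290 295; 143 291 295; 144 291 295; 145 291 295; 146 291 295; 147 291 295; 148 290 296; 149 289 297; 150 289 298; 151 288 298; 152 289 297; 153 290 296; 154 291 295; 155 292 294; 
pred tip [[293.4, 153.8], [293.1, 145.5], [293.9, 178.5]]
```

View pics/c1.png

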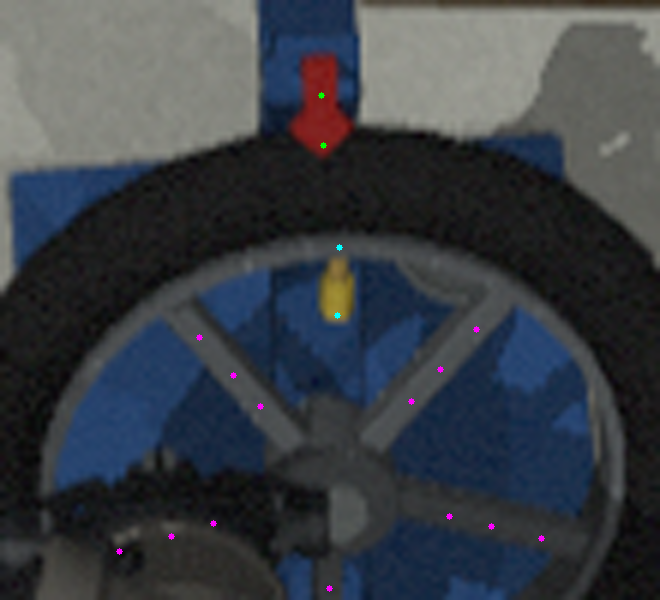

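```bash

python3 -m crank '[[-0.013,-0.002,-0.013,0,0,0,1],[-0.025,-0.004,-0.026,0,0,0,1],[-0.025,-0.004,-0.026,0,0,0,1]]';  python3 -c "
from h import *
stat()"; python3 chk.py pics/c2.png
```

```text
time_s: 7.55
eef_pos: [545.9, 8.6, 141.1]
orientation: [0.975, 0.043, 0.217, -0.013]
ft_force: [1.7, -0.6, 0.2]
opening: 0.1
t 7.55 tcp [545.9   8.6 141.1] q [-0.2   0.3   1.98  0.29  0.46  1.05] F [ 1.7 -0.6  0.2] T [-0.12 -0.11 -0.02] op 0.1
wheel frame: r 68.2 ang 95.0 n -13.8 turn left [ 0.029 -0.442 -0.006]
theta -0.14145664183104145 (np.float64(88.35537246024492), np.int32(39), array([293.97435897, 178.35897436]))
139 292 295; 140 290 295; 141 290 295; 142 290 295; 143 291 295; 144 291 295; 145 291 295; 146 291 295; 147 291 295; 148 290 296; 149 289 297; 150 289 298; 151 288 298; 152 289 297; 153 290 296; 154 291 295; 155 292 294; 
pred tip [[293.4, 153.8], [293.1, 145.5], [293.9, 178.5]]
```

View pics/c2.png

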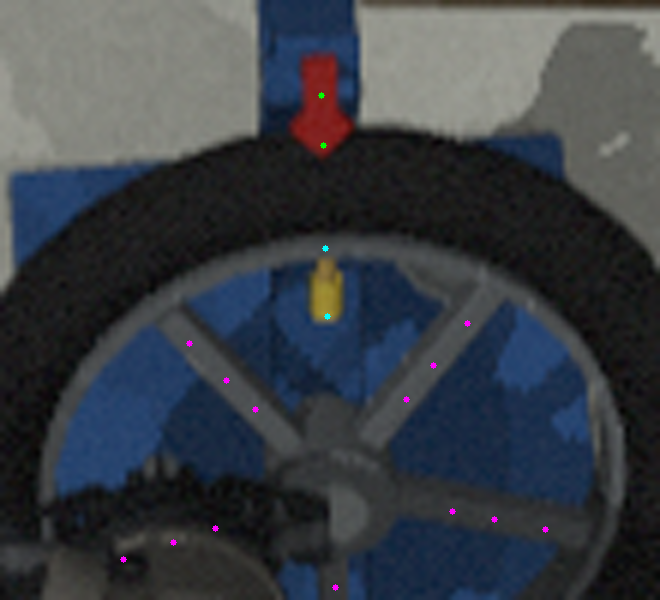

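```bash
python3 -m crank '[[0.03,0,0.03,0,0,0,1],[0.06,0.003,0.06,0,0,0,1],[0.08,0.003,0.08,0,0,0,1],[0.08,0.003,0.08,0,0,0,1]]';  python3 -c "
from h import *
s=stat(); print(-Ro.from_quat(s['orientation']).as_matrix()[:,2])
im,d=cams.camera('top');print(theta(im))"
```

```text
time_s: 7.93
eef_pos: [555.0, 8.8, 150.0]
orientation: [0.975, 0.043, 0.218, -0.013]
ft_force: [0.2, 0.4, -0.8]
opening: -0.5
t 7.93 tcp [555.    8.8 150. ] q [-0.19  0.3   1.95  0.27  0.49  1.08] F [ 0.2  0.4 -0.8] T [-0.09  0.22 -0.  ] op -0.5
wheel frame: r 67.7 ang 84.2 n -13.9 turn left [ 0.03  -0.439 -0.006]
[-0.42332709 -0.04389105  0.90491312]
(np.float64(-0.10481916115154082), np.float64(88.42782312563901), np.int32(39), array([293.94871795, 178.33333333]), np.float64(4.0389678347315804e-28))
```

```bash
python3 -m crank '[[-0.06,-0.007,0.14,0,0,0,1],[-0.13,-0.013,0.28,0,0,0,1],[-0.2,-0.02,0.42,0,0,0,1],[-0.26,-0.027,0.56,0,0,0,1],[-0.33,-0.034,0.7,0,0,0,1],[-0.47,-0.04,0.95,0,0,0,1],[-0.47,-0.04,0.95,0,0,0,1]]'; python3 -m crank '[[-0.3,0,0.2,0,0,0,1],[-0.6,0,0.4,0,0,0,1],[-0.9,0,0.5,0,0,0,1],[-1,0,0.5,0,0,0,1],[-1,0,0.5,0,0,0,1]]'; python3 chk.py pics/c3.png;  python3 -c "
from h import *
stat()
im,d=cams.camera('top'); cv2.imwrite('pics/t9.png',im[:,:,::-1])
im,d=cams.camera('scene'); cv2.imwrite('pics/s9.png',im[:,:,::-1])"
```

```text
time_s: 8.57
eef_pos: [507.4, 4.7, 248.4]
orientation: [0.975, 0.043, 0.22, -0.012]
ft_force: [1.5, -0.4, 0.7]
opening: -0.1
time_s: 8.98
eef_pos: [406.0, 5.0, 294.7]
orientation: [0.975, 0.042, 0.218, -0.013]
ft_force: [0.2, -0.4, 0.3]
opening: -0.2
theta -0.10481916115153922 (np.float64(88.42782312563901), np.int32(39), array([293.94871795, 178.33333333]))
139 292 295; 140 290 295; 141 290 295; 142 290 295; 143 291 295; 144 291 295; 145 291 295; 146 291 295; 147 291 295; 148 290 296; 149 289 297; 150 289 298; 151 288 298; 152 289 297; 153 290 296; 154 291 295; 155 292 294; 
pred tip [[293.4, 153.8], [293.1, 145.5], [293.9, 178.5]]
t 9.03 tcp [407.2   4.7 294.5] q [-0.31 -0.18  2.01  0.22  0.92  1.07] F [ 1.1 -0.3 -0.4] T [-0.05  0.23  0.04] op -0.3
wheel frame: r 75.9 ang 86.5 n 192.7 turn left [ 0.03  -0.439 -0.005]
```

View pics/c3.png

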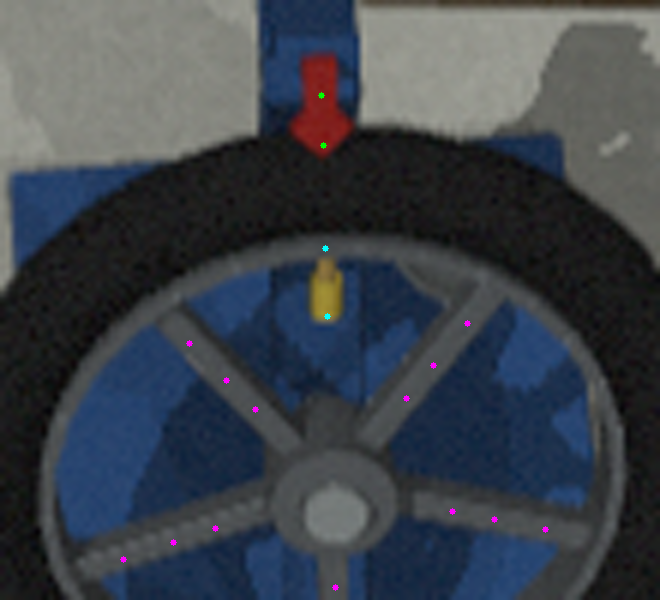

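View pics/t9.png

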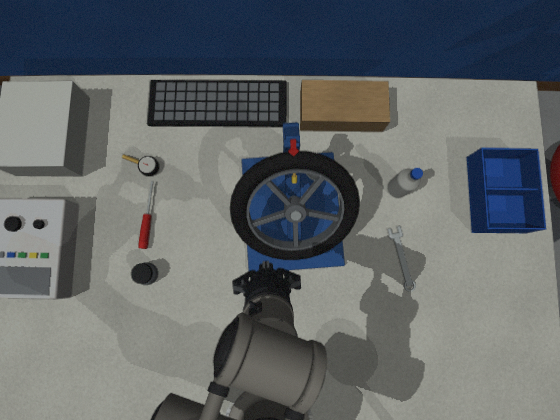

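```bash
python3 -m crank '[[0,0,0,0,0,0,1],[0,0,0,0,0,0,1],[0,0,0,0,0,0,1]]'; python3 -c "
from h import *
print(arm.close_job())"
```

```text
time_s: 9.38
eef_pos: [407.8, 4.8, 293.8]
orientation: [0.975, 0.043, 0.217, -0.013]
ft_force: [0.6, 0.7, -0.4]
opening: -0.0
the job is handed in; nothing more can be done
None
```

The valve is at the top of the wheel, in line with the red pointer, and the job was handed in at 9.4 s.

**What I did:** I put the shut fingertips into a valve-free opening and pushed one spoke about 170° anticlockwise, past the top. The last 3° went in a small step. I then backed off the spoke, withdrew, and left the hand about 190 mm in front of the wheel.

**Last checks:**
- **Valve angle:** the top camera showed it about 0.1° from the pointer line. It was unchanged by backing off and withdrawing.
- **Forces:** the highest wrist force I read, at the end of each move, was about 7 N.
- **Stand and loose items:** the stand, pointer, wrench, screwdriver, bottle, jar and gauge appear at the same pixels as at the start. I did not check the nut dish separately: it is mostly hidden from the top camera, and I did not open the final scene picture.

**Small disagreements:** the overlay on the two right-hand spokes sat about 1° off, while the left and bottom spokes and the valve fitted. The network's wheel-centre point was also several millimetres off my fit to the tyre depth data, and I used the fit.

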